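# Hang the speed sensor probe back in its notch between its neighbours

## Robot

A 6-joint arm with a two-finger parallel gripper is mounted at the origin on the work surface. World frame = base frame: x ahead of the robot, y to its left, z up, the work surface at z = 0. Lengths are in m, angles in rad, forces in N, time in s.
With the tool pointing down it reaches from about 0.35 to 0.85 m from the base axis. Payload 8.1 kg.
Tool frame: the origin (TCP) lies at the very end of the fingers, on their centre line; the grasp point (between the pads) lies 19 mm behind it; z points along the fingers, y is the direction in which the jaws open and shut (so a half turn about z gives the same grasp; the last joint's range is limited). The gripper opens to 93 mm and grips with 3 to 60 N. Pads are 15 mm wide; open, the fingers measure 128 mm over their backs; the gripper's body (75 mm by 188 mm) begins 65 mm behind the grasp point.
Start: joints at [-1.215, 0.13, 1.488, -0, 1.523, -0.085], TCP at [0.256, -0.543, 0.219] pointing down, gripper open.
Joint ranges: [-2.96, 2.96], [-0.89, 2.26], [0.02, 2.5], [-1.34, 4.48], [0, 2.73], [-2.66, 2.66]. Speed limits (rad/s): [2.39, 2.39, 2.79, 3.14, 3.14, 3.14].

## Interface

Orientations are given as a rotation vector (axis times angle).
In Python, from plant import robot gives the robot as it stands.
- The arm moves only by the shell command python3 -m inch 'ROWS' [FORCE]. ROWS is JSON, a list that holds one entry, the list of rows, each a list of 7 numbers: the shift along the tool's x, y, z in cm, then the turn, a rotation vector about the tool's x, y, z in degrees, then the gripper command: -1 is fully open, 1 is shut, values between are in proportion. A call has 1 to 5 rows; each row shifts and turns the commanded pose from where the row before left it, along the tool's axes as they then stand; what a row does not reach is not made up. A row lasts 1/10 s, in which the tool goes at most 50 mm and 8.59 degrees, less where a joint would pass 70% of its speed; a pose out of reach is approached as far as the arm can. A call with a gripper value outside its range is refused whole. The fingers move at their own pace and stop on an object; FORCE is the grip in N (left out, the last holds). Time passes only in rows, so rows that do not move let the fingers close. It gives the time, the measured TCP pose, the force and the opening at its end, in the units of the state.
- robot.read_state(): the state, without advancing time (a new reading comes with each control period).
- robot.read_camera(name): name is "side" or "top"; returns a dict with "image" (480x640x3 uint8, blue, green, red), "K" (3x3 intrinsics, pixels), "R" (3x3) and "t" (3): a world point X has camera coordinates R X + t. Camera axes: x right, y down, z forward; pixel columns grow to the right and rows downward; lengths in m; the calibration is good to about 2 mm. A picture is of the moment at which its call begins. There is no depth.
- robot.close_job(): hands the job in, once; it reports no verdict.
The state is a dict: "t": time; "q": joint angles; "dq": joint speeds; "joint_torque": joint torques, N m; "tool_pos": TCP position; "orientation": TCP orientation; "force": force on the tool from outside, world axes, zero at the start; "wrist_torque": the same for the moment, N m; "opening": finger opening in m.
Only numpy, scipy, OpenCV 4.12 (cv2) and the standard library are available. Lean on these libraries where they do the work, as an engineer would, in place of code of your own. Each camera call takes 0.05 s, during which the arm holds its last target. There are 200 camera calls.

## Task

Take the speed sensor probe on its hooked hanger out of the socket block, lower it between the gear segment and the check valve body hanging on the rack, and settle its hook fully home in the notch of the strip on top of the bar, left hanging upright by itself. The notch's exact place has to be felt for by sliding the hook along the strip; be gentle: never press the probe on the rack with more than 25 N, do not push the two hanging neighbours aside, and leave the other things where they are.

Things in the scene. Friction and masses are not known exactly. Their poses are not given: they have to be found in the camera images.
- probe: Chrome speed sensor probe on a flat steel hanger, 0.2 to 0.33 kg. Origin: underside of the hook's cross-piece (6 mm thick, 12 mm wide in y), middle of the slot below it, which is 13 mm wide in x. z up. Lip at +x, 4 mm thick, down to z -16; strap at -x, 4 mm thick, down to z -52; the probe, 20 mm in diameter, has its axis at x -18.5, from z -36 to -110 mm. Starts upright in the block.
- probe_tab (a point): Grasp centre of the dark steel grip tab above the hook, 40 mm above the probe's origin and fixed to it. The tab is 14 mm in x, 22 mm in y and reaches from 34 mm below to 20 mm above this point; take it from above.
- probe_foot (a point): Centre of the probe's foot (lower end), 110 mm below and 18.5 mm in front (-x) of the probe's origin.
- block: Fixed black plastic socket block 64 x 64 x 55 mm high with a 23 mm square pocket, 48 mm deep, in the middle of its top, where the probe stands loosely at the start, its x axis along the block's. Origin: centre of the underside, z up.
- rack: Fixed steel hanging rack. Origin: on the table under the bar's middle; y along the bar, -x the front where things hang, z up. Flat bar 9 mm thick in x, 30 mm high, top edge at z 167 mm, on posts at y +-145 mm. A round guard rod, 8 mm thick, runs along the front at x -50, z 150 mm, so the probe's foot must come down from above, between rod and bar.
- rack_mid (a point): Point over the bar's middle, z 175 mm of the rack. A 9 mm thick metal strip on a rubber pad sits on the bar: top at z 183, one square notch 14.5 mm wide with its floor at z 175, 34 mm of strip either side. The notch's middle lies within 16 mm of this point along the bar, either way, not measured. The strip gives 1 mm per 4 N. Home: the probe's origin at this height, in the notch.
- gear_segment: Bronze toothed gear segment 70 mm wide, 0.45 kg, hung loosely on the bare bar by a snugger hook like the probe's, about 65 mm to either side of the rack's middle. Origin: underside of its cross-piece, middle of the slot; z up, y along the bar. It reaches 6 mm above and 104 mm below the origin; its inner side is about 30 mm from the rack's middle.
- valve_body: Steel check valve body, a level cylinder 36 mm in diameter and 70 mm long along the bar, 0.5 kg, hung like the gear segment on the other side. Origin as there; the cylinder's axis is 78 mm below and 26.5 mm in front (-x) of it, the top 6 mm above; its inner end is about 30 mm from the rack's middle.
- tin_a: Tin canister with knurled screw lid, 72 mm diameter, 100 mm high, standing; origin at the centre of its underside. Leave alone.
- tin_b: Tin canister, 64 mm diameter, 85 mm high; origin at the centre of its underside. Leave alone.
- tin_c: Tin canister, 72 mm diameter, 100 mm high; origin at the centre of its underside. Leave alone.
- stopper: Orange rubber stopper, 38 mm diameter, 32 mm high; origin at the centre of its underside. Leave alone.
- bush: Brass bush (ring) 42 mm outside diameter, 26 mm high; origin at the centre of its underside. Leave alone.
- spanner: Steel open-ended spanner 170 mm long, lying; origin under its middle, along its x. Leave alone.
Mind the look-alikes: they are no part of the job. What is meant by the probe is not yellow, and is the larger of those in its own colour.

How it is judged:
By the outcome, as a careful person would: the job done as asked, in the order asked, and still so for the second after the job is handed in, with the robot touching nothing.
It also fails if it takes over 69 s, if anything falls off the work surface, if the arm or the gripper's body presses on something with over 40 N, if the wrist force passes 120 N, or if a joint passes its speed limit or range.

## Working session

There is one attempt and no reset: what is moved stays moved. The work goes in short steps, Python scripts to look and compute and a shell command to move; the robot and the scene stay as the last step left them, time stands still between calls to the robot, and variables do not carry over. Pictures are saved under pics/ and viewed, about 8 in all and at most 12, crops included, and the job is handed in when it is done.

```bash
ls; mkdir -p pics; python3 - <<'E'
from plant import robot
import cv2,numpy as np
s=robot.read_state();print({k:np.round(v,3).tolist() for k,v in s.items()})
for n in("side","top"):
    c=robot.read_camera(n);cv2.imwrite(f"pics/{n}0.png",c["image"]);print(n,c["K"].tolist(),np.round(c["R"],4).tolist(),c["t"].tolist(),(-c["R"].T@c["t"]).tolist())
E
```

```text
pics
{'t': 0.0, 'q': [-1.215, 0.131, 1.489, -0.0, 1.523, -0.085], 'dq': [0.001, -0.0, -0.0, 0.001, -0.002, 0.001], 'joint_torque': [0.003, -55.985, -49.175, 0.077, 0.036, -0.0], 'tool_pos': [0.256, -0.542, 0.218], 'orientation': [-3.064, -0.686, 0.0], 'force': [-0.321, 1.51, 0.553], 'wrist_torque': [0.042, 0.014, 0.022], 'opening': 0.093}
side [[436.34115927160093, 0.0, 318.53443630313757], [0.0, 436.34115927160093, 246.31787765412585], [0.0, 0.0, 1.0]] [[-0.8784, -0.478, 0.0014], [-0.3607, 0.6608, -0.6582], [0.3137, -0.5786, -0.7529]] [0.49135976645067714, 0.2765175830889796, 0.8125251992054535] [0.276418971499881, 0.5222792248593546, 0.79303881157416]
top [[606.444973519373, 0.0, 310.95800496967547], [0.0, 606.444973519373, 244.9056481098745], [0.0, 0.0, 1.0]] [[0.0228, -0.9997, 0.0043], [-0.9827, -0.0232, -0.1835], [0.1836, -0.0001, -0.983]] [0.010235380975906257, 0.5432387368204632, 1.2497949305836031] [0.30422776890136993, 0.022938385648855638, 1.3282016984673704]
```

View pics/side0.png

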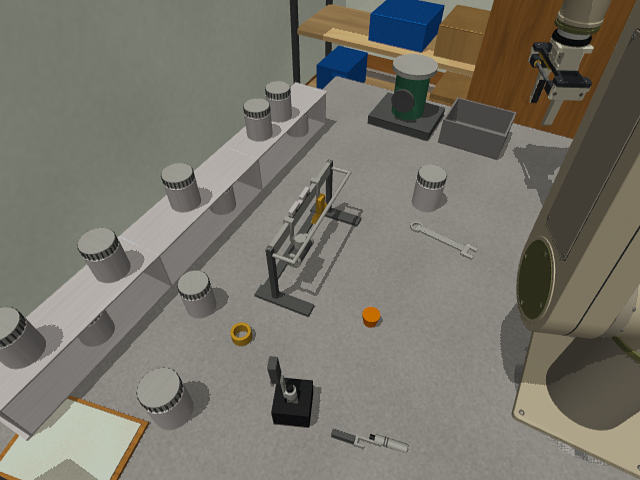

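View pics/top0.png

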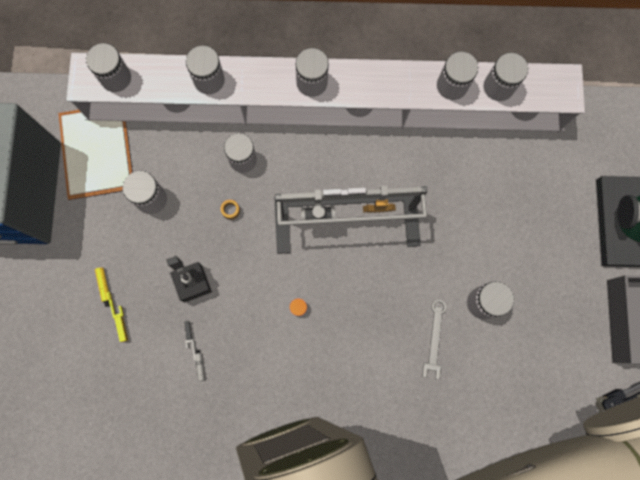

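Candidates for the probe, in the top view: the grey one standing in the block (185,275), a smaller grey one lying (195,350), and a yellow one lying (112,305). I choose the one in the block. Next I take close crops of the block and the rack.

```bash
cat > h.py <<'E'
import numpy as np,cv2,sys
from scipy.spatial.transform import Rotation as Ro
from plant import robot
def cam(n):
    return robot.read_camera(n)
def proj(c,X):
    p=c["K"]@(c["R"]@np.asarray(X,float)+c["t"]);return p[:2]/p[2]
def ray(c,u):
    d=c["R"].T@np.linalg.inv(c["K"])@[u[0],u[1],1];return -c["R"].T@c["t"],d/np.linalg.norm(d)
def plane(c,u,z):
    o,d=ray(c,u);return o+d*(z-o[2])/d[2]
def tri(c1,u1,c2,u2):
    o1,d1=ray(c1,u1);o2,d2=ray(c2,u2)
    s=np.linalg.lstsq(np.c_[d1,-d2],o2-o1,rcond=None)[0]
    a,b=o1+s[0]*d1,o2+s[1]*d2;return (a+b)/2,np.linalg.norm(a-b)
def crop(im,x,y,w,h,k):
    return cv2.resize(im[y:y+h,x:x+w],None,fx=k,fy=k,interpolation=cv2.INTER_CUBIC)
E
python3 - <<'E'
from h import *
s=cv2.imread("pics/side0.png");t=cv2.imread("pics/top0.png")
a=np.hstack([crop(t,150,240,80,60,5),crop(s,250,345,80,60,5)])
b=np.hstack([crop(t,270,175,160,65,2.5),crop(s,250,155,120,90,3.3)[:300,:400]][:1]+[cv2.copyMakeBorder(crop(s,245,150,130,165,2.5)[:300],0,0,0,75,0)[:,:400]]) if 0 else None
r1=cv2.copyMakeBorder(crop(t,270,175,160,65,2.5),0,138,0,0,0)[:300]; r2=crop(s,250,155,120,90,10/3)[:300,:400]
cv2.imwrite("pics/c1.png",np.vstack([a,np.hstack([r1,r2])]))
E
```

```text
(no output)
```

View pics/c1.png

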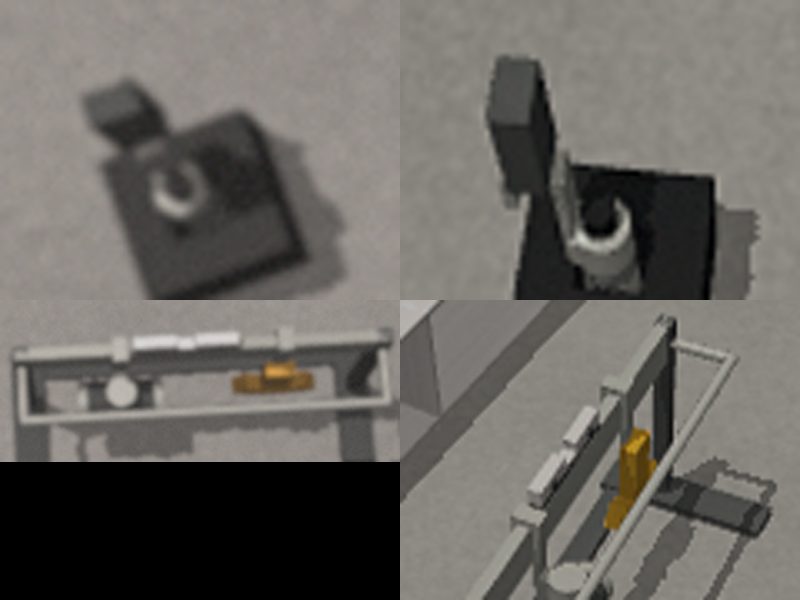

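```bash
python3 - <<'E'
from h import *
s=cam("side");t=cam("top")
P=lambda *a:np.round(np.array(a)*1000,1).tolist()
T=lambda x,y:(150+x/5-.4,240+y/5-.4); S=lambda x,y:(250+(x-400)/5-.4,345+y/5-.4)
print("tab top tri")
for a,b in(((83,95),(490,118)),((125,78),(498,57)),((103,120),(529,122))):
    X,e=tri(t,T(*a),s,S(*b));print(P(X,e*np.ones(1)) if 0 else np.round(X*1000,1),round(e*1000,1), P(plane(t,T(*a),.177)),P(plane(s,S(*b),.177)))
print("block top corners")
for a in((105,160),(240,112),(305,258)):print(P(plane(t,T(*a),.055)))
for a in((530,165),(715,178)):print(P(plane(s,S(*a),.055)))
print("cyl top");print(P(plane(t,T(178,185),.081)),P(plane(s,S(603,222),.081)))
# strip
g=cv2.cvtColor(t["image"],cv2.COLOR_BGR2GRAY)
m=(g>195).astype(np.uint8);m[:180]=0;m[202:]=0;m[:,:315]=0;m[:,:][:,375:]=0
n,l,st,ce=cv2.connectedComponentsWithStats(m)
for i in range(1,n):
    if st[i,4]>8:print(st[i],ce[i],P(plane(t,ce[i],.183)))
for r in range(186,198):print(r,g[r,318:372].tolist())
E
```

```text
tab top tri
[485.  300.  176.7] 2.0 [[485.9, 300.2, 177.0]] [[483.9, 299.9, 177.0]]
[491.7 283.5 180.9] 1.0 [[492.9, 284.5, 177.0]] [[492.6, 281.9, 177.0]]
[476.2 293.1 170.3] 2.4 [[476.3, 291.9, 177.0]] [[472.9, 295.3, 177.0]]
block top corners
[[477.5, 318.5, 55.0]]
[[499.4, 262.6, 55.0]]
[[437.9, 231.7, 55.0]]
[[502.7, 264.0, 55.0]]
[[442.6, 236.8, 55.0]]
cyl top
[[464.2, 281.6, 81.0]] [[462.3, 278.5, 81.0]]
[324 188  41   6 120] [343.475      190.78333333] [[627.1, -38.2, 183.0]]
186 [139, 143, 143, 145, 144, 143, 143, 146, 143, 144, 144, 143, 148, 143, 142, 142, 144, 145, 147, 145, 145, 142, 144, 141, 142, 144, 147, 145, 148, 146, 145, 143, 142, 143, 148, 145, 145, 141, 146, 146, 146, 146, 145, 150, 151, 151, 148, 144, 142, 144, 143, 145, 145, 145]
187 [141, 143, 142, 144, 143, 145, 144, 146, 143, 142, 142, 145, 144, 145, 143, 145, 143, 144, 144, 143, 142, 145, 144, 144, 144, 141, 144, 144, 147, 146, 151, 153, 154, 152, 153, 158, 159, 160, 159, 160, 162, 163, 164, 165, 171, 169, 165, 156, 146, 143, 146, 145, 149, 146]
188 [144, 146, 144, 142, 143, 144, 149, 150, 149, 148, 149, 1
[... 1827 characters left out ...]
9, 120, 114, 112]
195 [185, 180, 172, 150, 127, 117, 107, 100, 99, 97, 96, 96, 89, 85, 86, 81, 81, 78, 80, 83, 79, 75, 79, 89, 102, 105, 99, 98, 96, 88, 75, 67, 65, 66, 68, 63, 65, 65, 63, 65, 62, 65, 67, 66, 70, 68, 68, 70, 74, 81, 82, 83, 80, 79]
196 [184, 183, 172, 147, 114, 95, 80, 70, 66, 65, 68, 70, 66, 62, 64, 66, 68, 65, 64, 62, 67, 64, 63, 68, 68, 73, 69, 66, 69, 69, 69, 66, 66, 70, 71, 67, 67, 66, 68, 68, 66, 66, 65, 68, 68, 70, 68, 68, 65, 68, 70, 68, 68, 69]
197 [182, 180, 170, 140, 102, 78, 75, 68, 65, 66, 63, 66, 70, 63, 68, 67, 64, 65, 66, 68, 69, 68, 63, 68, 68, 69, 68, 68, 69, 68, 68, 66, 69, 67, 68, 69, 67, 66, 73, 69, 72, 71, 71, 70, 72, 70, 69, 72, 71, 71, 72, 75, 72, 71]
```

The chosen probe stands in the block and has the dark tab and chrome body of the larger grey one. Tab top triangulates to z ≈ 177 mm as expected, tab centre ≈ (481, 288), yaw ≈ 25°. The strip spans top-view columns 323–365, with the notch near 344. Now I go above the tab.

```bash
python3 -m inch '[[[0,0,-4,0,0,0,-0.2],[3,-3.6,0,0,0,0,-0.2],[3,-3.6,0,0,0,0,-0.2],[3,-3.6,0,0,0,0,-0.2],[3,-3.6,0,0,0,0,-0.2]]]' 20
python3 -m inch '[[[3,-3.6,0,0,0,0,-0.2],[3,-3.6,0,0,0,0,-0.2],[3,-3.6,0,0,0,0,-0.2],[3,-3.6,0,0,0,0,-0.2],[3,-3.6,0,0,0,0,-0.2]]]'
python3 -m inch '[[[3,-3.6,0,0,0,0,-0.2],[3,-3.6,0,0,0,0,-0.2],[3,-3.6,0,0,0,0,-0.2],[3,-3.6,0,0,0,0,-0.2],[3,-3.6,0,0,0,0,-0.2]]]'
python3 -m inch '[[[3,-3.6,0,0,0,0,-0.2],[3,-3.6,0,0,0,0,-0.2],[3,-3.6,0,0,0,0,-0.2],[0,0,0,0,0,0,-0.2],[0,0,0,0,0,0,-0.2]]]'
python3 - <<'E'
from h import *
t=cam("top");s=cam("side")
cv2.imwrite("pics/t1.png",t["image"]);cv2.imwrite("pics/s1.png",s["image"])
P=lambda u,z:np.round(plane(t,u,z)*1000,1)
for n,a,b,z in(("rod",(280,343),(425,335.6),.150),("strip",(325,192),(363,190),.183)):pass
q=lambda x,y:(270+x/2.5-.3,175+(y-300)/2.5-.3)
for n,a,b,z in(("rod",q(25,420),q(388,403),.150),("bar",q(20,354),q(385,338),.167),("strip",(323.3,191.5),(365,189.7),.183)):
    A,B=P(a,z),P(b,z);print(n,A,B,(A+B)/2,"yaw",np.degrees(np.arctan2(-(A-B)[0],(A-B)[1])))
print("notch",P((344.3,190.6),.183))
print(robot.read_state()["tool_pos"],robot.read_state()["q"],robot.read_state()["orientation"])
cv2.imwrite("pics/c2.png",np.hstack([crop(t["image"],140,210,100,100,4),crop(s["image"],230,330,100,100,4)]))
E
```

```text
t: 0.7
tool_pos: [0.3031, -0.3595, 0.2584]
orientation: [-3.066, -0.686, -0.0]
force: [1.4, -0.2, 0.2]
opening: 0.0587
t: 1.2
tool_pos: [0.3619, -0.1327, 0.2587]
orientation: [3.065, 0.686, 0.001]
force: [0.8, 0.1, 1.0]
opening: 0.056
t: 1.7
tool_pos: [0.4209, 0.0944, 0.2588]
orientation: [3.065, 0.687, 0.001]
force: [0.4, -0.3, 1.1]
opening: 0.0557
t: 2.2
tool_pos: [0.4557, 0.2292, 0.2579]
orientation: [3.064, 0.691, -0.003]
force: [-0.2, -0.2, 0.1]
opening: 0.0561
rod [567.7  86.  150. ] [ 588.5 -203.2  150. ] [578.1 -58.6 150. ] yaw 4.113774719281116
bar [617.2  90.8 167. ] [ 637.3 -198.1  167. ] [627.25 -53.65 167.  ] yaw 3.979897327450265
strip [624.7   1.2 183. ] [630.3 -80.3 183. ] [627.5  -39.55 183.  ] yaw 3.9307096774830677
notch [627.5 -39.8 183. ]
[0.45600089 0.22768977 0.25854288] [ 3.62787938e-01 -1.28905718e-01  1.67540620e+00 -4.15700455e-04
  1.59552244e+00  1.49313596e+00] [ 3.06526087e+00  6.86156948e-01 -5.76167848e-04]
```

View pics/c2.png

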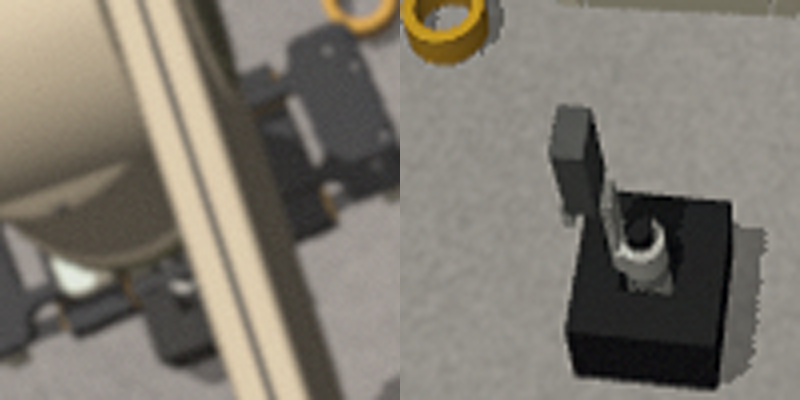

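```bash
python3 - <<'E'
from h import *
s=cam("side")
S=lambda x,y,z:plane(s,(230+(x-400)/4-.4,330+y/4-.4),z)[:2]*1000
c=[S(*a,.055) for a in((582,192),(731,203),(721,333),(570,325))]
print(np.round(c,1),np.mean(c,0),[np.linalg.norm(c[i]-c[i-1]) for i in range(4)])
k=[S(*a,.177) for a in((558,104),(593,108),(586,157),(551,155))]
print(np.round(k,1),np.mean(k,0),[np.linalg.norm(k[i]-k[i-1]) for i in range(4)])
E
```

```text
[[503.5 264.5]
 [442.9 237.2]
 [418.7 289.4]
 [476.3 316.9]] [460.34418004 277.00312323] [np.float64(59.08769635317205), np.float64(66.4913873350793), np.float64(57.445591000769795), np.float64(63.9051269655724)]
[[493.1 281.4]
 [480.4 276.3]
 [472.1 294.6]
 [484.1 300.3]] [482.42842366 288.15126175] [np.float64(20.96028799221503), np.float64(13.661622682177038), np.float64(20.112483634364427), np.float64(13.256188043341712)]
```

```bash
python3 -m inch '[[[2.45,-2.2,0,0,0,0,-0.2],[2.4,-2.2,0,0,0,0,-0.2],[0,0,2,0,0,0,-0.2],[0,0,0,0,0,0,-0.2]]]'
python3 - <<'E'
from h import *
t=cam("top");s=cam("side");print(robot.read_state()["tool_pos"])
cv2.imwrite("pics/c3.png",np.hstack([crop(t["image"],140,210,100,100,4),crop(s["image"],230,330,100,100,4)]))
E
```

```text
t: 2.75
tool_pos: [0.4804, 0.2875, 0.2362]
orientation: [3.065, 0.685, -0.006]
force: [-0.9, -0.8, 0.2]
opening: 0.0557
[0.48102293 0.28759151 0.2387099 ]
```

View pics/c3.png

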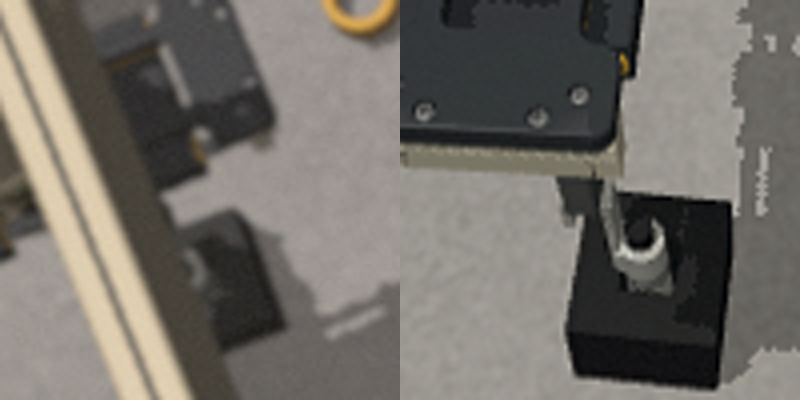

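```bash
python3 -m inch '[[[0,0,3,0,0,0,-0.2],[0,0,3,0,0,0,-0.2],[0,0,2.5,0,0,0,-0.2],[0,0,1.6,0,0,0,-0.2],[0,0,0,0,0,0,-0.2]]]' 8
python3 -m inch '[[[0,0,0,0,0,0,0.3],[0,0,0,0,0,0,0.4],[0,0,0,0,0,0,0.45]]]'
python3 -m inch '[[[0,0,0,0,0,0,1],[0,0,0,0,0,0,1],[0,0,0,0,0,0,1]]]'
```

```text
t: 3.35
tool_pos: [0.4801, 0.2876, 0.136]
orientation: [3.065, 0.685, -0.005]
force: [-0.1, -0.2, 0.0]
opening: 0.0559
t: 3.65
tool_pos: [0.4823, 0.2894, 0.1395]
orientation: [-3.065, -0.687, -0.004]
force: [-0.2, -0.7, -0.4]
opening: 0.0363
t: 3.95
tool_pos: [0.4816, 0.2892, 0.1383]
orientation: [-3.065, -0.687, -0.002]
force: [-1.1, 0.6, 2.4]
opening: 0.0221
```

```bash
python3 -m inch '[[[0,0,0,0,0,0,1],[0,0,0,0,0,0,1],[0,0,-1,0,0,0,1],[0,0,-2,0,0,0,1],[0,0,-2,0,0,0,1]]]' 40
python3 -m inch '[[[0,0,-3,0,0,0,1],[0,0,-3,0,0,0,1],[0,0,-3.5,0,0,0,1],[0,0,-3.7,0,0,0,1],[0,0,0,0,0,0,1]]]'
python3 -m inch '[[[0,0,0,0,0,4,1],[0,0,0,0,0,4.5,1],[0,0,0,0,0,4.5,1],[0,0,0,0,0,4.2,1],[0,0,0,0,0,4,1]]]'
python3 - <<'E'
from h import *
st=robot.read_state();R=Ro.from_rotvec(st["orientation"]).as_matrix();print(st["tool_pos"],st["force"],st["opening"],np.round(R,3).tolist())
d=np.array([.6275,-.0478,.32])-st["tool_pos"];print("tool cm",R.T@d*100)
E
```

```text
t: 4.45
tool_pos: [0.4804, 0.2884, 0.1873]
orientation: [3.065, 0.687, -0.004]
force: [-0.1, 0.9, -2.6]
opening: 0.0214
t: 4.95
tool_pos: [0.483, 0.2897, 0.3261]
orientation: [-3.064, -0.686, -0.013]
force: [0.2, -0.6, -2.0]
opening: 0.0218
t: 5.45
tool_pos: [0.4806, 0.2885, 0.3178]
orientation: [3.139, 0.106, -0.004]
force: [-0.2, -0.4, -1.9]
opening: 0.0215
[0.48057256 0.28854615 0.31779199] [-0.24284173 -0.41875309 -1.9133887 ] 0.021474425235872303 [[0.998, 0.068, -0.003], [0.068, -0.998, -0.001], [-0.003, 0.001, -1.0]]
tool cm [12.38218453 34.55211633 -0.21345128]
```

```bash
python3 -m inch '[[[1,3,-1,0,0,0,1],[1.6,4.5,0,0,0,0,1],[1.6,4.5,0,0,0,0,1],[1.6,4.5,0,0,0,0,1],[1.6,4.5,0,0,0,0,1]]]'
python3 -m inch '[[[1.6,4.5,0,0,0,0,1],[1.6,4.5,0,0,0,0,1],[1.4,3,0,0,0,0,1],[0.4,1.5,0,0,0,0,1],[0,0,0,0,0,0,1]]]'
python3 -m inch '[[[0,0,0,0,0,0,1],[0,0,0,0,0,0,1]]]'
python3 - <<'E'
from h import *
st=robot.read_state();print(st["tool_pos"],st["force"],st["orientation"])
t=cam("top");s=cam("side");cv2.imwrite("pics/t4.png",t["image"]);cv2.imwrite("pics/s4.png",s["image"])
a=crop(t["image"],270,140,160,100,2.5);b=crop(s["image"],250,60,120,180,10/3)
print(a.shape,b.shape)
cv2.imwrite("pics/c4.png",np.hstack([cv2.copyMakeBorder(a,0,350,0,0,0),b]))
E
```

```text
t: 5.95
tool_pos: [0.5696, 0.0829, 0.328]
orientation: [3.14, 0.112, -0.004]
force: [0.6, 1.0, -2.5]
opening: 0.0217
t: 6.45
tool_pos: [0.629, -0.0484, 0.3275]
orientation: [-3.139, -0.107, 0.005]
force: [-0.5, 0.5, -2.9]
opening: 0.0217
t: 6.65
tool_pos: [0.6289, -0.0449, 0.3295]
orientation: [-3.139, -0.114, 0.001]
force: [-0.2, -0.8, -2.0]
opening: 0.0223
[ 0.62890073 -0.04485466  0.32949829] [-0.15943638 -0.76378876 -2.01894753] [-3.13895334e+00 -1.13592649e-01  6.77423737e-04]
(250, 400, 3) (600, 400, 3)
```

View pics/c4.png

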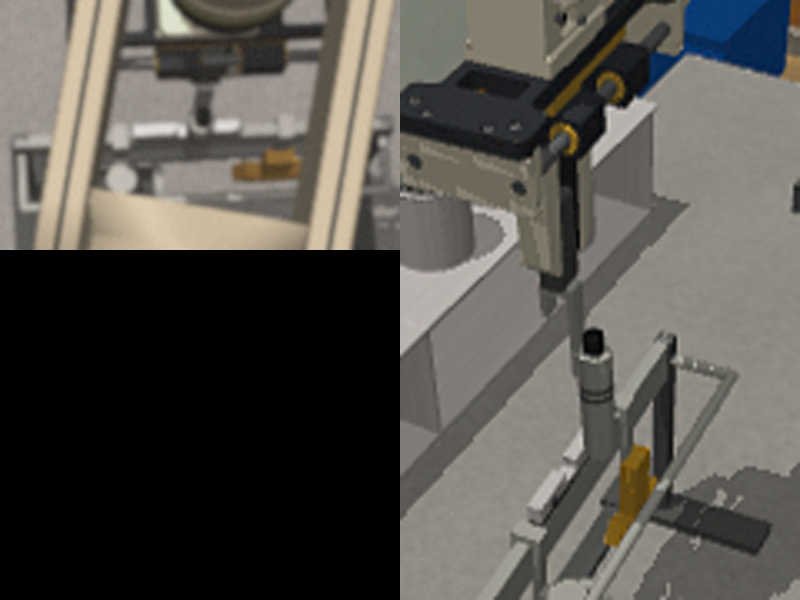

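Side view: probe is held upright, its cylinder at crop (597,400) and lip at (550,300). The strip with the notch lies below at (560,480). I check the hook against the strip in this camera, with predicted points marked.

```bash
python3 - <<'E'
from h import *
s=robot.read_camera("side");st=robot.read_state();p=st["tool_pos"];print(p)
R=Ro.from_euler("z",4.0,degrees=True).as_matrix()
k=6;x0,y0=280,145
im=s["image"]
big=crop(im,x0,y0,60,100,k)
def mark(b,x0,y0,X,c):
    u=proj(s,X);cv2.circle(b,tuple(int(v) for v in ((u-[x0,y0]+.5)*k)),2,c,-1)
N=np.array([.6275,-.0398,.183])
for yy in(-41.25,-7.25,7.25,41.25):
    for xx in(-4.5,4.5): mark(big,x0,y0,N+R@[xx/1e3,yy/1e3,0],(0,0,255))
O=p-[0,0,.021]
Q=im.copy()
b2=crop(im,x0,y0-25,60,100,k)
for z in(-36,-60,-85,-110):
    u=proj(s,O+R@[-.0185,0,z/1e3]);w=436*.010/(s["R"]@O+s["t"])[2]
    for d in(-w,0,w):cv2.circle(b2,tuple(int(v) for v in((u+[d,0]-[x0,y0-25]+.5)*k)),2,(0,255,0),-1)
for z in(0,-16):mark(b2,x0,y0-25,O+R@[.0085,0,z/1e3],(255,0,255))
for z in(-10,-30):mark(b2,x0,y0-25,O+R@[-.0085,0,z/1e3],(255,0,255))
cv2.imwrite("pics/c5.png",np.hstack([big,b2]))
E
```

```text
[ 0.62912613 -0.04506742  0.32998526]
```

View pics/c5.png

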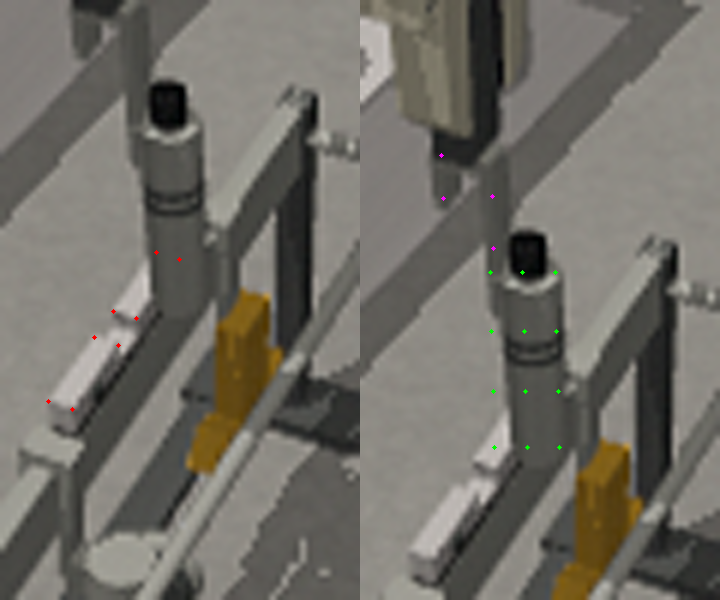

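The hook is in line with the strip within about 1 mm; the cylinder reads about 2 mm further to −x, away from the bar. I shift 1 mm to −x and 3 mm away from the notch, then go down to just above the strip.

```bash
python3 -m inch '[[[-0.1,0.3,0,0,0,0,1],[0,0,2,0,0,0,1],[0,0,2,0,0,0,1],[0,0,2,0,0,0,1],[0,0,2,0,0,0,1]]]'
python3 -m inch '[[[0,0,1,0,0,0,1],[0,0,1,0,0,0,1],[0,0,0.3,0,0,0,1],[0,0,0,0,0,0,1],[0,0,0,0,0,0,1]]]'
python3 -m inch '[[[0,0,0,0,0,0,1]]]'
python3 - <<'E'
from h import *
t=cam("top");s=cam("side");st=robot.read_state();print(st["tool_pos"],st["force"],st["wrist_torque"])
cv2.imwrite("pics/c6.png",np.hstack([crop(t["image"],310,165,70,60,5.6),crop(s["image"],275,165,66,100,6)[:336]]))
E
```

```text
t: 7.3
tool_pos: [0.6284, -0.0493, 0.2491]
orientation: [3.139, 0.112, 0.001]
force: [0.1, 0.5, -2.5]
opening: 0.0215
t: 7.8
tool_pos: [0.6291, -0.0496, 0.2277]
orientation: [3.139, 0.111, 0.002]
force: [-0.5, 0.1, -1.8]
opening: 0.0221
t: 7.9
tool_pos: [0.6291, -0.0496, 0.2278]
orientation: [3.139, 0.111, 0.003]
force: [0.0, -0.1, -2.4]
opening: 0.0215
[ 0.62892278 -0.04956522  0.22745173] [-0.58585705  0.72096866 -2.8453726 ] [ 0.05000844 -0.00926818 -0.03746789]
```

View pics/c6.png

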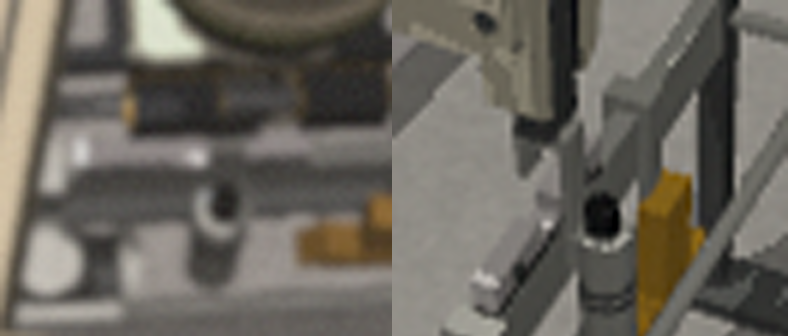

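Both cameras show the strip between lip and strap. I feel downward in small steps.

```bash
python3 -m inch '[[[0,0,0.3,0,0,0,1],[0,0,0.3,0,0,0,1],[0,0,0,0,0,0,1]]]'
python3 -m inch '[[[0,0,0.2,0,0,0,1],[0,0,0.2,0,0,0,1],[0,0,0,0,0,0,1]]]'
python3 -m inch '[[[0,0,0.2,0,0,0,1],[0,0,0.2,0,0,0,1],[0,0,0,0,0,0,1]]]'
```

```text
t: 8.3
tool_pos: [0.6281, -0.0494, 0.2197]
orientation: [-3.139, -0.111, 0.002]
force: [-0.0, 0.1, -3.4]
opening: 0.022
t: 8.6
tool_pos: [0.6283, -0.0494, 0.2161]
orientation: [-3.139, -0.111, 0.001]
force: [0.5, 0.7, -3.4]
opening: 0.0219
t: 8.9
tool_pos: [0.6283, -0.0495, 0.2122]
orientation: [-3.14, -0.111, 0.001]
force: [-0.2, -0.3, -2.9]
opening: 0.0221
```

```bash
python3 -m inch '[[[0,0,0.2,0,0,0,1],[0,0,0.2,0,0,0,1],[0,0,0,0,0,0,1]]]'
python3 -m inch '[[[0,0,0.1,0,0,0,1],[0,0,0.1,0,0,0,1],[0,0,0,0,0,0,1]]]'
python3 -m inch '[[[0,0,0.1,0,0,0,1],[0,0,0.0,0,0,0,1],[0,0,0,0,0,0,1]]]'
python3 -m inch '[[[0,0,0.1,0,0,0,1],[0,0,0.0,0,0,0,1],[0,0,0,0,0,0,1]]]'
```

```text
t: 9.2
tool_pos: [0.6283, -0.0494, 0.2082]
orientation: [-3.139, -0.111, 0.001]
force: [0.6, -0.2, -2.6]
opening: 0.0217
t: 9.5
tool_pos: [0.6285, -0.0495, 0.2065]
orientation: [-3.14, -0.111, 0.0]
force: [-0.1, 0.9, -2.4]
opening: 0.0216
t: 9.8
tool_pos: [0.6286, -0.0495, 0.2056]
orientation: [-3.14, -0.111, -0.0]
force: [-0.1, 0.4, -2.3]
opening: 0.0216
t: 10.1
tool_pos: [0.6286, -0.0495, 0.2047]
orientation: [3.14, 0.111, 0.0]
force: [0.6, 0.5, -2.6]
opening: 0.0221
```

```bash
python3 -m inch '[[[0,0,0.1,0,0,0,1],[0,0,0.0,0,0,0,1],[0,0,0,0,0,0,1]]]'
python3 -m inch '[[[0,0,0.1,0,0,0,1],[0,0,0.0,0,0,0,1],[0,0,0,0,0,0,1]]]'
python3 -m inch '[[[0,0,0.1,0,0,0,1],[0,0,0.0,0,0,0,1],[0,0,0,0,0,0,1]]]'
```

```text
t: 10.4
tool_pos: [0.6287, -0.0495, 0.204]
orientation: [3.14, 0.111, 0.001]
force: [0.2, -0.6, -0.0]
opening: 0.0219
t: 10.7
tool_pos: [0.6287, -0.0495, 0.2032]
orientation: [3.14, 0.111, 0.001]
force: [-1.0, -0.1, 4.2]
opening: 0.022
t: 11.0
tool_pos: [0.6288, -0.0495, 0.2024]
orientation: [3.139, 0.111, 0.001]
force: [-2.2, 0.2, 7.8]
opening: 0.022
```

Contact at TCP z 0.2043, which is the strip top as predicted. I ease off a little and slide toward the notch (+y).

```bash
python3 -m inch '[[[0,0,-0.05,0,0,0,1],[0,-0.1,0,0,0,0,1],[0,-0.1,0,0,0,0,1],[0,-0.1,0,0,0,0,1],[0,0,0,0,0,0,1]]]'
python3 -m inch '[[[0,-0.1,0,0,0,0,1],[0,-0.1,0,0,0,0,1],[0,-0.1,0,0,0,0,1],[0,0,0,0,0,0,1]]]'
python3 -m inch '[[[0,-0.1,0,0,0,0,1],[0,0,0,0,0,0,1]]]'
python3 -m inch '[[[0,-0.05,0,0,0,0,1],[0,0,0,0,0,0,1]]]'
python3 -m inch '[[[0,-0.05,0,0,0,0,1],[0,0,0,0,0,0,1]]]'
```

```text
t: 11.5
tool_pos: [0.6289, -0.0469, 0.2026]
orientation: [3.139, 0.111, 0.002]
force: [1.1, -4.1, 4.5]
opening: 0.0216
t: 11.9
tool_pos: [0.6287, -0.0437, 0.2026]
orientation: [3.139, 0.111, 0.002]
force: [0.8, -4.0, 5.4]
opening: 0.022
t: 12.1
tool_pos: [0.6285, -0.0426, 0.2025]
orientation: [3.139, 0.111, 0.002]
force: [1.1, -2.7, 5.5]
opening: 0.0216
t: 12.3
tool_pos: [0.6284, -0.0422, 0.2025]
orientation: [3.139, 0.111, 0.002]
force: [0.8, -5.2, 4.6]
opening: 0.0221
t: 12.5
tool_pos: [0.6283, -0.0418, 0.2024]
orientation: [3.139, 0.111, 0.001]
force: [2.0, -4.1, 5.5]
opening: 0.0218
```

```bash
python3 -m inch '[[[0,-0.05,0,0,0,0,1],[0,0,0,0,0,0,1]]]'
python3 -m inch '[[[0,-0.05,0,0,0,0,1],[0,0,0,0,0,0,1]]]'
python3 -m inch '[[[0,-0.05,0,0,0,0,1],[0,0,0,0,0,0,1]]]'
python3 -m inch '[[[0,-0.05,0,0,0,0,1],[0,0,0,0,0,0,1]]]'
```

```text
t: 12.7
tool_pos: [0.6281, -0.0411, 0.2023]
orientation: [3.139, 0.111, 0.001]
force: [1.1, -3.5, 5.3]
opening: 0.0215
t: 12.9
tool_pos: [0.627, -0.0395, 0.2005]
orientation: [-3.138, -0.112, 0.004]
force: [1.7, 0.4, -1.8]
opening: 0.0215
t: 13.1
tool_pos: [0.6271, -0.0394, 0.2009]
orientation: [-3.139, -0.112, 0.004]
force: [0.2, 0.2, -3.2]
opening: 0.0217
t: 13.3
tool_pos: [0.6275, -0.0393, 0.2017]
orientation: [-3.139, -0.111, 0.001]
force: [-0.4, 0.4, -2.3]
opening: 0.0216
```

The hook dropped in near y −0.040, with the vertical force back to free weight. Now I lower it to the notch floor.

```bash
python3 -m inch '[[[0,0,0.1,0,0,0,1],[0,0,0.1,0,0,0,1],[0,0,0,0,0,0,1]]]'
python3 -m inch '[[[0,0,0.1,0,0,0,1],[0,0,0.1,0,0,0,1],[0,0,0,0,0,0,1]]]'
python3 -m inch '[[[0,0,0.1,0,0,0,1],[0,0,0,0,0,0,1],[0,0,0,0,0,0,1]]]'
python3 -m inch '[[[0,0,0.1,0,0,0,1],[0,0,0,0,0,0,1],[0,0,0,0,0,0,1]]]'
```

```text
t: 13.6
tool_pos: [0.6277, -0.0395, 0.1999]
orientation: [-3.14, -0.111, 0.001]
force: [0.4, 0.1, -3.0]
opening: 0.0217
t: 13.9
tool_pos: [0.6279, -0.0396, 0.1983]
orientation: [3.14, 0.111, 0.0]
force: [-1.0, -0.3, -0.4]
opening: 0.0221
t: 14.2
tool_pos: [0.628, -0.0395, 0.1976]
orientation: [3.14, 0.111, 0.001]
force: [-2.0, -0.2, 1.3]
opening: 0.022
t: 14.5
tool_pos: [0.628, -0.0395, 0.1967]
orientation: [3.139, 0.111, 0.001]
force: [-2.8, 0.5, 4.6]
opening: 0.0215
```

Contact came about 2 mm early with some −x force, so I shift slightly to −x and compare.

```bash
python3 -m inch '[[[-0.05,0,0,0,0,0,1],[0,0,0,0,0,0,1],[0,0,0,0,0,0,1]]]'
python3 -m inch '[[[-0.05,0,0,0,0,0,1],[0,0,0,0,0,0,1],[0,0,0,0,0,0,1]]]'
python3 -m inch '[[[0,0,0.05,0,0,0,1],[0,0,0,0,0,0,1],[0,0,0,0,0,0,1]]]'
python3 - <<'E'
from h import *
t=cam("top");s=cam("side");st=robot.read_state();print(st["tool_pos"],st["force"],st["wrist_torque"])
cv2.imwrite("pics/c7.png",np.hstack([crop(t["image"],310,165,70,60,5.6),crop(s["image"],275,175,66,100,6)[:336]]))
E
```

```text
t: 14.8
tool_pos: [0.6278, -0.0396, 0.1967]
orientation: [3.139, 0.111, 0.002]
force: [0.1, 0.0, 4.6]
opening: 0.0216
t: 15.1
tool_pos: [0.6277, -0.0396, 0.1967]
orientation: [3.139, 0.111, 0.003]
force: [3.6, 1.7, 4.8]
opening: 0.0218
t: 15.4
tool_pos: [0.6277, -0.0395, 0.1964]
orientation: [3.139, 0.111, 0.004]
force: [3.6, 0.8, 5.8]
opening: 0.0213
[ 0.62772022 -0.03956924  0.19642561] [3.78983495 0.40034423 6.91164205] [ 0.18006584 -0.72452544 -0.03461953]
```

View pics/c7.png

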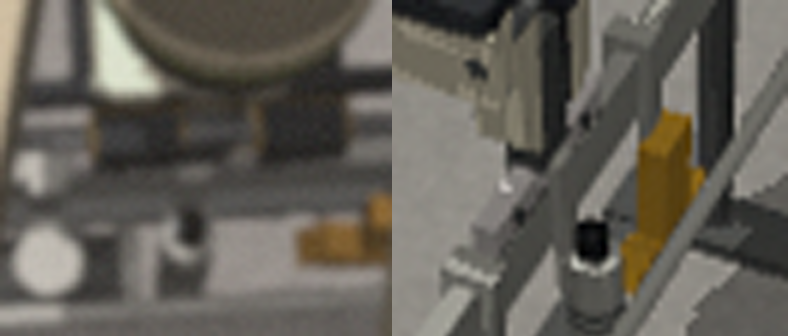

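```bash
cat > plug.py <<'E'
from h import *
def cen(im,u):
    g=cv2.cvtColor(im,cv2.COLOR_BGR2GRAY).astype(float);x,y=map(int,u)
    w=g[y-6:y+7,x-6:x+7];m=np.clip(55-w,0,None)
    lab=cv2.connectedComponents((m>0).astype(np.uint8))[1];
    ys,xs=np.mgrid[-6:7,-6:7];k=lab[np.unravel_index(np.argmax(m*(np.hypot(xs,ys)<4)),m.shape)];m=m*(lab==k)
    return np.array([x+(m*xs).sum()/m.sum(),y+(m*ys).sum()/m.sum()]),int((m>0).sum())
E
python3 - <<'E'
from plug import *
t=cam("top");s=cam("side");p=robot.read_state()["tool_pos"];print(robot.read_state()["force"])
for ti,si,tu,su,P in((cv2.imread("pics/t4.png"),cv2.imread("pics/s4.png"),(351,187),(308,162),[.629,-.045,.3297]),(t["image"],s["image"],(343.5,204),(308.3,215),p)):
    a,na=cen(ti,tu);b,nb=cen(si,su);X,e=tri(t,a,s,b);print(a,na,b,nb,np.round(X*1000,1),round(e*1000,1),"rel",np.round((X-P)*1000,1))
E
```

```text
[ 2.77600721 -0.23664041  5.95555906]
[350.88737201 186.21501706] 28 [307.64514286 162.204     ] 44 [608.4 -46.2 280.3] 0.2 rel [-20.6  -1.2 -49.4]
[343.86734694 205.07653061] 16 [307.97254005 214.6071701 ] 35 [607.5 -41.4 146.9] 0.2 rel [-20.2  -1.8 -49.5]
```

The plug's place relative to the TCP is unchanged, so the probe has not slipped in the grip. I centre x again and press on gently to see whether it goes further home.

```bash
python3 -m inch '[[[0.04,0,0,0,0,0,1],[0,0,0.05,0,0,0,1],[0,0,0,0,0,0,1]]]'
python3 -m inch '[[[0,-0.03,0.05,0,0,0,1],[0,0,0,0,0,0,1]]]'
python3 -m inch '[[[0,0.06,0.0,0,0,0,1],[0,0,0,0,0,0,1]]]'
python3 -m inch '[[[0,0.04,0.0,0,0,0,1],[0,0,0,0,0,0,1]]]'
```

```text
t: 15.9
tool_pos: [0.6278, -0.0396, 0.196]
orientation: [3.139, 0.111, 0.002]
force: [1.6, 1.5, 8.0]
opening: 0.0221
t: 16.1
tool_pos: [0.6278, -0.0396, 0.1957]
orientation: [3.139, 0.111, 0.003]
force: [0.6, -0.3, 8.7]
opening: 0.0214
t: 16.3
tool_pos: [0.6278, -0.0396, 0.1957]
orientation: [-3.139, -0.111, -0.003]
force: [1.2, 1.4, 7.9]
opening: 0.0218
t: 16.5
tool_pos: [0.6278, -0.0396, 0.1957]
orientation: [-3.139, -0.112, -0.003]
force: [0.6, 2.9, 9.4]
opening: 0.0217
```

```bash
python3 -m inch '[[[0,0,-0.15,0,0,0,1],[0,0,-0.1,0,0,0,1],[0,0,-0.05,0,0,0,1],[0,0,0,0,0,0,1],[0,0,0,0,0,0,1]]]'
python3 -m inch '[[[0,-0.05,0,0,0,0,1],[0,0,0,0,0,0,1]]]'
python3 -m inch '[[[0,-0.05,0,0,0,0,1],[0,0,0,0,0,0,1]]]'
python3 -m inch '[[[0,-0.05,0,0,0,0,1],[0,0,0,0,0,0,1]]]'
```

```text
t: 17.0
tool_pos: [0.6272, -0.04, 0.1973]
orientation: [-3.139, -0.111, 0.001]
force: [2.6, 2.9, 2.3]
opening: 0.0216
t: 17.2
tool_pos: [0.6272, -0.04, 0.1975]
orientation: [3.139, 0.111, -0.0]
force: [2.4, 0.9, 2.7]
opening: 0.022
t: 17.4
tool_pos: [0.6272, -0.0398, 0.1976]
orientation: [3.139, 0.111, -0.0]
force: [2.1, -2.3, 1.9]
opening: 0.0218
t: 17.6
tool_pos: [0.627, -0.0394, 0.1975]
orientation: [3.139, 0.11, -0.001]
force: [1.4, -3.1, 1.9]
opening: 0.022
```

```bash
python3 -m inch '[[[0,0.1,0,0,0,0,1],[0,0,0,0,0,0,1]]]'
python3 -m inch '[[[0,0.1,0,0,0,0,1],[0,0,0,0,0,0,1]]]'
python3 -m inch '[[[0,0.05,0,0,0,0,1],[0,0,0,0,0,0,1]]]'
python3 -m inch '[[[0,0.05,0,0,0,0,1],[0,0,0,0,0,0,1]]]'
```

```text
t: 17.8
tool_pos: [0.627, -0.0395, 0.1975]
orientation: [-3.139, -0.111, 0.001]
force: [1.1, 0.0, 2.3]
opening: 0.0212
t: 18.0
tool_pos: [0.627, -0.04, 0.1974]
orientation: [-3.138, -0.112, 0.001]
force: [0.2, 3.1, 2.8]
opening: 0.0216
t: 18.2
tool_pos: [0.6271, -0.0405, 0.1974]
orientation: [-3.139, -0.112, 0.001]
force: [-0.3, 5.7, 2.9]
opening: 0.0221
t: 18.4
tool_pos: [0.6271, -0.0406, 0.1974]
orientation: [-3.138, -0.112, 0.001]
force: [-0.7, 6.9, 2.8]
opening: 0.0217
```

```bash
python3 -m inch '[[[0,-0.15,0,0,0,0,1],[0,0,0,0,0,0,1]]]'
python3 -m inch '[[[0,-0.1,0,0,0,0,1],[0,0,0,0,0,0,1]]]'
python3 -m inch '[[[0,-0.05,0,0,0,0,1],[0,0,0,0,0,0,1]]]'
python3 -m inch '[[[0,-0.05,0,0,0,0,1],[0,0,0,0,0,0,1]]]'
```

```text
t: 18.6
tool_pos: [0.6272, -0.0404, 0.1976]
orientation: [3.139, 0.111, -0.001]
force: [-0.4, 1.5, 3.0]
opening: 0.0215
t: 18.8
tool_pos: [0.6272, -0.0401, 0.1977]
orientation: [3.138, 0.11, 0.0]
force: [-0.4, -2.4, 2.6]
opening: 0.0216
t: 19.0
tool_pos: [0.6273, -0.0392, 0.1977]
orientation: [3.139, 0.111, 0.0]
force: [-0.2, -3.1, 2.3]
opening: 0.0215
t: 19.2
tool_pos: [0.6272, -0.0384, 0.1977]
orientation: [3.139, 0.111, 0.0]
force: [0.0, -3.9, 1.9]
opening: 0.0218
```

```bash
python3 -m inch '[[[0,-0.05,0,0,0,0,1],[0,0,0,0,0,0,1]]]'
python3 -m inch '[[[0,-0.05,0,0,0,0,1],[0,0,0,0,0,0,1]]]'
```

```text
t: 19.4
tool_pos: [0.6272, -0.0378, 0.1977]
orientation: [3.139, 0.111, 0.0]
force: [0.7, -2.1, 1.4]
opening: 0.0215
t: 19.6
tool_pos: [0.6272, -0.0378, 0.1977]
orientation: [3.139, 0.111, 0.0]
force: [0.9, -4.7, 1.9]
opening: 0.0219
```

Both walls are found, at y −0.0406 and −0.0378, so the hook is in the notch (2.5 mm play expected). I centre it, unload, release gently and see where it rests.

```bash
python3 -m inch '[[[0,0,-0.15,0,0,0,1],[0,0.08,0,0,0,0,1],[0,0.06,0,0,0,0,1],[0,0,0,0,0,0,1],[0,0,0,0,0,0,1]]]'
python3 -m inch '[[[0,0,0.1,0,0,0,1],[0,0,0,0,0,0,1],[0,0,0,0,0,0,1]]]'
python3 - <<'E'
from plug import *
for i in range(2):
    t=cam("top");s=cam("side");st=robot.read_state();p=st["tool_pos"]
    a,na=cen(t["image"],(343.5,204));b,nb=cen(s["image"],(308.3,215));X,e=tri(t,a,s,b);print(a,na,b,nb,np.round(X*1000,1),e,p,st["force"])
E
```

```text
t: 20.1
tool_pos: [0.6269, -0.0381, 0.1987]
orientation: [-3.139, -0.112, 0.001]
force: [-0.1, 1.2, -2.3]
opening: 0.0216
t: 20.4
tool_pos: [0.6271, -0.0384, 0.1982]
orientation: [-3.139, -0.112, 0.0]
force: [-0.3, 1.7, -0.6]
opening: 0.022
[343.18376068 205.23931624] 17 [308.00685453 214.47981721] 35 [606.6 -39.9 149. ] 0.00027527047419780324 [ 0.62712958 -0.03853718  0.19820417] [-0.74443184  0.88256224 -1.02152345]
[343.26222222 205.19555556] 18 [307.98026835 214.45461721] 35 [606.7 -40.  148.9] 0.0002488827815140924 [ 0.62717293 -0.03861527  0.19821439] [-0.78857495  1.98427009 -0.33532025]
```

```bash
python3 -m inch '[[[0,0.06,0,0,0,0,1],[0,0,0,0,0,0,1],[0,0,0,0,0,0,0.45],[0,0,0,0,0,0,0.4],[0,0,0,0,0,0,0.4]]]' 10
python3 -m inch '[[[0,0,0,0,0,0,0.3],[0,0,0,0,0,0,0.2],[0,0,0,0,0,0,0.2],[0,0,0,0,0,0,0.2],[0,0,0,0,0,0,0.2]]]'
python3 - <<'E'
from plug import *
for i in range(2):
    t=cam("top");s=cam("side");st=robot.read_state();p=st["tool_pos"]
    a,na=cen(t["image"],(343.5,204));b,nb=cen(s["image"],(308.3,215));X,e=tri(t,a,s,b);print(a,na,b,nb,np.round(X*1000,1),e,p,st["force"])
cv2.imwrite("pics/t8.png",t["image"]);cv2.imwrite("pics/s8.png",s["image"])
cv2.imwrite("pics/c8.png",np.hstack([crop(t["image"],310,165,70,60,5.6),crop(s["image"],275,175,66,100,6)[:336]]))
E
```

```text
t: 21.1
tool_pos: [0.6273, -0.0395, 0.1982]
orientation: [3.139, 0.111, 0.0]
force: [-0.1, -0.5, 0.1]
opening: 0.0282
t: 21.6
tool_pos: [0.6272, -0.0392, 0.1982]
orientation: [3.14, 0.111, 0.0]
force: [-0.2, -0.6, 0.3]
opening: 0.0369
[343.46268657 203.84328358] 15 [306.7835277  214.60714286] 39 [610.1 -40.6 146.4] 0.0004421955198369895 [ 0.62724077 -0.03926025  0.19815217] [-0.00169271 -0.29391174 -0.24136017]
[343.52173913 203.97101449] 14 [306.75275938 214.61589404] 39 [610.  -40.7 146.3] 0.00010704577993284807 [ 0.62721895 -0.03924221  0.19813834] [ 0.45080623 -0.58844973  0.39949152]
```

View pics/c8.png

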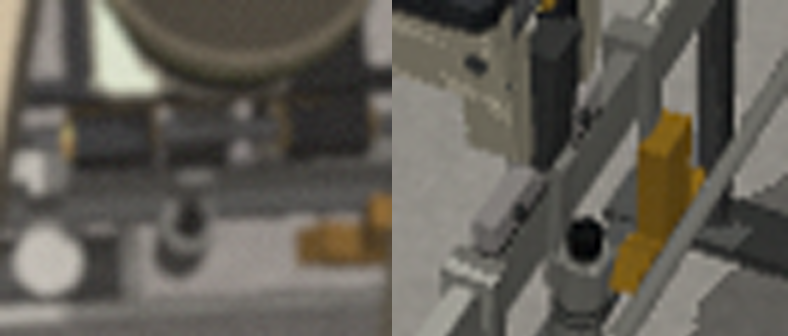

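On release the probe swung about 3 mm toward the bar and dropped about 2.6 mm, putting its origin at about 174.5 mm, near home. I withdraw upward and check.

```bash
python3 -m inch '[[[0,0,-1,0,0,0,0.1],[0,0,-2,0,0,0,0.1],[0,0,-3,0,0,0,0.1],[0,0,-4,0,0,0,0.1],[0,0,-4,0,0,0,0.1]]]'
python3 -m inch '[[[-4,0,0,0,0,0,0.1],[-4,0,0,0,0,0,0.1],[-4,4,0,0,0,0,0.1],[-3,4,0,0,0,0,0.1],[0,4,0,0,0,0,0.1]]]'
python3 -m inch '[[[-1,4,0,0,0,0,0.1],[0,4,0,0,0,0,0.1],[0,4,0,0,0,0,0.1],[0,0,0,0,0,0,0.1],[0,0,0,0,0,0,0.1]]]'
python3 - <<'E'
from plug import *
t=cam("top");s=cam("side");cv2.imwrite("pics/t9.png",t["image"]);cv2.imwrite("pics/s9.png",s["image"])
a,na=cen(t["image"],(343.5,204));b,nb=cen(s["image"],(306.8,214.6));X,e=tri(t,a,s,b);print(np.round(X*1000,1),e)
cv2.imwrite("pics/c9.png",np.hstack([crop(t["image"],300,155,80,100,5),crop(s["image"],275,165,80,100,5)]))
E
```

```text
t: 22.3
tool_pos: [0.6268, -0.0392, 0.34]
orientation: [-3.14, -0.111, 0.0]
force: [0.2, 0.1, 0.8]
opening: 0.0419
t: 22.8
tool_pos: [0.4879, -0.1654, 0.34]
orientation: [3.138, 0.112, 0.003]
force: [0.6, -0.7, -0.1]
opening: 0.0416
t: 23.3
tool_pos: [0.4887, -0.2857, 0.3385]
orientation: [-3.139, -0.108, 0.0]
force: [-0.5, -0.6, 0.3]
opening: 0.0418
[611.2 -41.2 145.7] 0.0018281819389547056
```

View pics/c9.png

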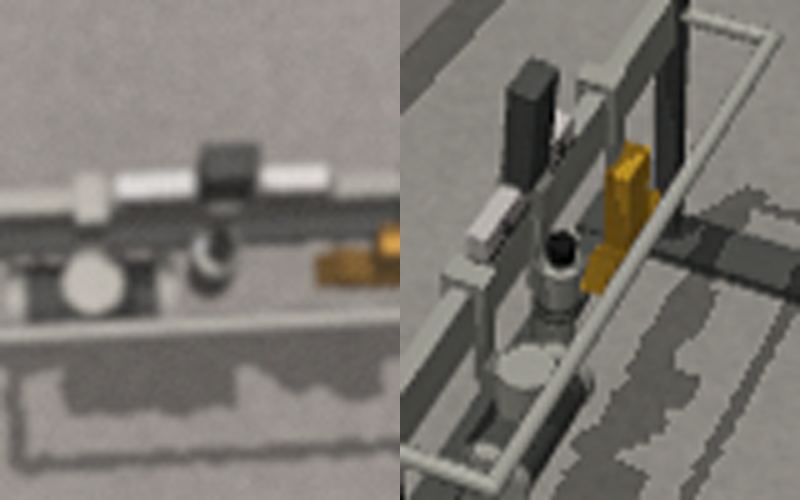

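```bash
python3 - <<'E'
from h import *
t=robot.read_camera("top");s=robot.read_camera("side")
T=lambda x,y:np.array((300+x/5-.4,155+y/5-.4));S=lambda x,y:np.array((275+(x-400)/5-.4,165+y/5-.4))
X,e=tri(t,T(229,166),s,S(532,78));print("tab top",X*1000,e*1000)
def up(X,L):
    return proj(s,X+np.array([0,0,L]))-proj(s,X)
d=proj(s,X-[0,0,.05])-proj(s,X);print("vertical 50mm side px",d)
g=cv2.cvtColor(s["image"],cv2.COLOR_BGR2GRAY).astype(int)
for r in (184,187,190,193,196,199):print(r,g[r,290:312].tolist())
g0=cv2.imread("pics/side0.png");t0=cv2.imread("pics/top0.png")
for n,a,b,(x,y,w,h) in(("gear side",g0,s["image"],(313,190,14,34)),("gear top",t0,t["image"],(360,196,40,20)),("valve top",t0,t["image"],(302,200,34,20)),("valve side",g0,s["image"],(292,232,20,14))):
    R=cv2.matchTemplate(b[y-8:y+h+8,x-8:x+w+8],a[y:y+h,x:x+w],cv2.TM_CCOEFF_NORMED);_,m,_,l=cv2.minMaxLoc(R);print(n,m,np.array(l)-8)
for nm,a,b in(("top",t0,t["image"]),):
    dd=cv2.absdiff(a,b).max(2)>45;n,l,st,c=cv2.connectedComponentsWithStats(dd.astype(np.uint8));print([st[i].tolist() for i in range(1,n) if st[i,4]>12])
E
```

```text
tab top [618.5200767  -38.5082293  237.73028238] 2.0175249146877596
vertical 50mm side px [ 0.68885657 18.97754593]
184 [132, 132, 132, 134, 135, 141, 68, 41, 38, 50, 68, 80, 65, 28, 29, 23, 113, 138, 135, 134, 94, 131]
187 [139, 139, 136, 134, 135, 142, 44, 43, 45, 46, 43, 45, 31, 29, 27, 16, 185, 155, 140, 143, 152, 152]
190 [134, 134, 131, 133, 136, 116, 46, 43, 45, 45, 44, 41, 30, 28, 25, 68, 188, 179, 104, 95, 157, 131]
193 [134, 136, 137, 135, 138, 119, 45, 43, 46, 45, 47, 37, 29, 28, 24, 115, 67, 46, 79, 44, 68, 69]
196 [141, 138, 136, 136, 139, 94, 44, 43, 43, 44, 46, 35, 30, 30, 26, 74, 80, 39, 69, 69, 68, 69]
199 [141, 142, 141, 139, 144, 76, 42, 43, 44, 44, 45, 31, 27, 35, 90, 62, 67, 69, 69, 68, 67, 65]
gear side 0.9992689490318298 [0 0]
gear top 0.996990978717804 [0 0]
valve top 0.9982030391693115 [0 0]
valve side 0.9844017624855042 [0 0]
[[575, 112, 11, 11, 42], [590, 116, 6, 12, 22], [355, 123, 219, 303, 4760], [449, 125, 137, 187, 1464], [456, 129, 139, 233, 2766], [480, 138, 160, 250, 11354], [504, 177, 95, 85, 3336], [339, 184, 14, 11, 128], [337, 208, 9, 7, 35], [356, 228, 19, 6, 72], [602, 251, 6, 15, 58], [167, 256, 17, 14, 161], [181, 275, 10, 9, 52], [450, 315, 98, 73, 880], [345, 348, 156, 132, 12551], [494, 366, 65, 95, 726], [489, 382, 151, 98, 4539], [247, 417, 104, 54, 3091], [623, 421, 17, 8, 81], [627, 431, 13, 7, 52], [622, 441, 18, 23, 113], [213, 451, 32, 29, 494], [256, 454, 87, 26, 767]]
```

The probe hangs in the notch, and both neighbours are unmoved (0 px). It leans a few degrees, and the floor contact came about 2 mm early, so I check its height against the known height of the same mark in the block.

```bash
python3 - <<'E'
from plug import *
t=cam("top");s=cam("side")
for nm,ti,si,tu,su in(("block",cv2.imread("pics/top0.png"),cv2.imread("pics/side0.png"),(186,276),(290,388)),("held",cv2.imread("pics/t4.png"),cv2.imread("pics/s4.png"),(351,187),(308,162)),("now",t["image"],s["image"],(343,205),(307,214))):
    a,na=cen(ti,tu);b,nb=cen(si,su);X,e=tri(t,a,s,b);print(nm,a,na,b,nb,np.round(X*1000,1),round(e*1000,1))
g=cv2.cvtColor(cv2.imread("pics/top0.png"),cv2.COLOR_BGR2GRAY)
# side-view rows: side-camera-only height assuming rack position
i0=crop(cv2.imread("pics/side0.png"),265,350,60,60,6);i1=crop(s["image"],280,175,60,60,6);i2=crop(t["image"],320,170,60,50,6)
cv2.imwrite("pics/c10.png",np.vstack([np.hstack([i1,np.pad(i2,((0,60),(0,0),(0,0)))])]))
E
```

```text
block [186. 278.] 1 [290.52642208 385.9377314 ] 96 [460.7 277.6  92.7] 1.7
held [350.88737201 186.21501706] 28 [307.64514286 162.204     ] 44 [608.4 -46.2 280.3] 0.2
now [343.6875 202.6875] 7 [306.77025898 214.58228906] 36 [611.7 -41.3 145.5] 2.5
```

View pics/c10.png

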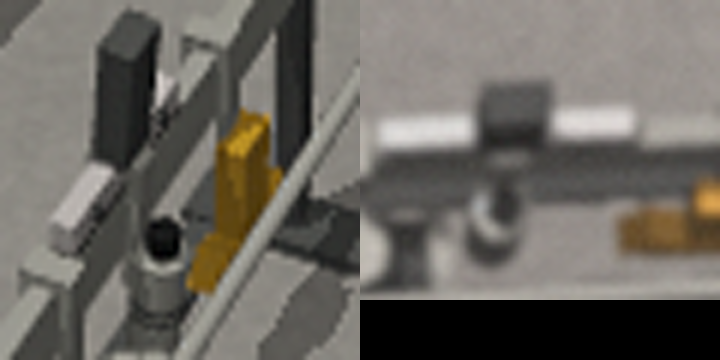

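```bash
python3 -c "
from plant import robot
s=robot.read_state();print(s['t'],s['force'],robot.close_job())"
```

```text
the job is handed in; nothing more can be done
23.6 [-0.61846081  0.47162971 -0.23832182] None
```

I handed the job in at 23.6 s with the probe hanging by itself in the strip's notch. However, my height check puts it about 1–2 mm above the stated home height, and it leans about 5°.

**What I did**
- I took the probe from the block by its tab, carried it over the guard rod and lowered it between the neighbours.
- I touched down on the strip and slid toward +y until the hook dropped in. The notch walls were at TCP y −0.0406 and −0.0378.
- I lowered it until it bore on something, centred it, let go and backed the arm away.
- The most I pressed was about 12 N.

**Checks that passed**
- Both neighbours matched the starting pictures exactly (0 px shift in both views).
- The hook is clearly in the notch: the drop was sharp and both walls were felt.
- The robot was clear of everything at the end. I did not measure the other loose items one by one, but the arm never went near them.

**Checks that disagreed**
- **Height:** the hook stopped about 6 mm below the strip top, not 8 mm. From the camera the origin is at about 176–177 mm against 175 mm. My best explanation, not confirmed, is that the tab rests on the strip. The tab is 22 mm wide and its underside is 6 mm above the origin, while the notch is only 14.5 mm wide. Pressing further only squeezed the rubber pad.
- **Lean:** once released, the probe's lower end swung toward the bar, which I take to be the slack in its hook. The last top-view fix on the probe was poor (few pixels), so the height and lean are good to only a millimetre or two and a few degrees.

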